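# Weigh the jar from behind the reagent bottles

### The job

First move all three bottles off the white stand into the steel tray, standing, then fetch the amber jar from behind where they stood and set it in the middle of the balance pan. Only then put the bottles back on the stand, each on the white circle of the pad that matches its cap (they may have been standing mixed up). Keep the bottles and the jar upright throughout and leave the glass beaker where it stands.

Things in the scene. Friction and masses are not known exactly. Their poses are not given: they have to be found in the camera images.
- bottle_red: loose upright white round bottle with a red cap and a red band, about 0.18 kg: body 48 mm in diameter with straight sides to 103 mm, shoulder to 115 mm, cap 34 mm in diameter to the top at 140 mm. Origin: centre of its underside, z up; yaw means nothing. At the start it stands on one of the three pads, any colour
- bottle_blue: loose upright white round bottle with a blue cap and a blue band, about 0.18 kg: body 48 mm in diameter with straight sides to 103 mm, shoulder to 115 mm, cap 34 mm in diameter to the top at 140 mm. Origin: centre of its underside, z up; yaw means nothing. At the start it stands on one of the three pads, any colour
- bottle_yellow: loose upright white round bottle with a yellow cap and a yellow band, about 0.18 kg: body 48 mm in diameter with straight sides to 103 mm, shoulder to 115 mm, cap 34 mm in diameter to the top at 140 mm. Origin: centre of its underside, z up; yaw means nothing. At the start it stands on one of the three pads, any colour
- jar: loose upright amber glass jar with a black lid, about 0.09 kg, round: body 43 mm in diameter to 34 mm, lid 32 mm in diameter to the top at 44 mm; standing directly on the white stand in the row behind (beyond, seen from the robot) the bottles, its axis 52 mm behind their row. Origin: centre of its underside, z up
- pad_red: fixed red pad, 4 mm thick, on a white stand (170 x 250 mm, top 12 mm above the bench). Origin: its underside, under the centre of its white circle (56 mm diameter) where a bottle stands. Surface 16 mm above the bench; 66 mm wide in y, from 30 mm behind (+x) to 62 mm before (-x) the circle's centre. The three lie in a row along y, 76 mm apart, with one common yaw; +x points to the jar's side
- pad_blue: fixed blue pad, 4 mm thick, on a white stand (170 x 250 mm, top 12 mm above the bench). Origin: its underside, under the centre of its white circle (56 mm diameter) where a bottle stands. Surface 16 mm above the bench; 66 mm wide in y, from 30 mm behind (+x) to 62 mm before (-x) the circle's centre. The three lie in a row along y, 76 mm apart, with one common yaw; +x points to the jar's side
- pad_yellow: fixed yellow pad, 4 mm thick, on a white stand (170 x 250 mm, top 12 mm above the bench). Origin: its underside, under the centre of its white circle (56 mm diameter) where a bottle stands. Surface 16 mm above the bench; 66 mm wide in y, from 30 mm behind (+x) to 62 mm before (-x) the circle's centre. The three lie in a row along y, 76 mm apart, with one common yaw; +x points to the jar's side
- tray: fixed open steel tray, outer size 120 mm (x) x 240 mm (y), walls 4 mm thick and 20 mm high, floor 4 mm thick; it is the side area, to the left or right of the stand. Origin: centre of its underside, on the bench. Three bottles fit in a row along y, 75 mm apart
- pan (a point): centre of the upper surface of the balance's round steel pan, 104 mm in diameter, 58 mm above the bench, fixed; the white balance body (200 mm in x, 160 mm in y, 50 mm high) reaches 130 mm towards -x and 70 mm towards +x of this point; tray and balance stand on either side of the stand
- beaker: loose empty glass beaker, 68 mm across the rim, 85 mm tall, standing on the bench behind the tray or behind the balance; a bystander. A closed blue-and-white slide box (102 x 87 x 35 mm) stands behind the other one. Origin: centre of its underside
Not all that is in view belongs to the job. Of the things that look like the jar, the largest one is meant.

How it is judged:
By the outcome, as a careful person would: the job done as asked, in the order asked, and still so for the second after the job is handed in, with the robot touching nothing.
It also fails if it takes over 147 s, if anything falls off the work surface, if the arm or the gripper's body presses on something with over 40 N, if the wrist force passes 120 N, or if a joint passes its speed limit or range.

### The arm

A 6-joint arm with a two-finger parallel gripper is mounted at the origin on the work surface. World frame = base frame: x ahead of the robot, y to its left, z up, the work surface at z = 0. Lengths are in m, angles in rad, forces in N, time in s.
With the tool pointing down it reaches from about 0.25 to 0.775 m from the base axis. Payload 4 kg.
Tool frame: the origin (TCP) lies between the finger pads; the fingertips stand 8 mm ahead of it and the grasp point (between the pads) lies 11 mm behind it; z points along the fingers, y is the line along which they close (so a half turn about z gives the same grasp; the last joint's range is limited). The gripper opens to 94 mm and grips with 3 to 60 N. Pads are 16 mm wide; open, the fingers measure 119 mm over their backs; the gripper's body (75 mm by 177 mm) begins 78 mm behind the grasp point.
Start: joints at [1.186, 0.087, 1.371, -0, 1.684, -0.103], TCP at [0.153, 0.528, 0.214] pointing down, gripper open.
Joint ranges: [-3.1, 3.1], [-0.76, 2.03], [0.27, 2.55], [-1.08, 4.22], [0.17, 2.65], [-2.57, 2.57]. Speed limits (rad/s): [2.79, 2.79, 3.14, 3.14, 3.14, 3.14].

### API

Orientations are given as a rotation vector (axis times angle).
In Python, from rig import sensors, imaging, robot gives the robot as it stands.
- The arm moves only by the tool advance, called after ">>>" as name([rows], argument=value, ...), one row to a line, values as JSON. Schema: {"type":"object","properties":{"ticks":{"type":"array","items":{"type":"object","properties":{"rotvec":{"type":"array","items":{"type":"number"},"minItems":3,"maxItems":3},"pos":{"type":"array","items":{"type":"number"},"minItems":3,"maxItems":3},"finger_gap":{"type":"number"}},"additionalProperties":false,"required":["finger_gap"]},"minItems":1,"maxItems":12},"clamp_n":{"type":"number"},"only":{"type":"string"},"quiet":{"type":"boolean"},"lines":{"type":"string"}},"required":["ticks"],"additionalProperties":false}. ticks is a list of rows, 1 to 12 of them, each an object with the fields rotvec (a list: a rotation vector rx, ry, rz in a scale on which 1.0 is 90 degrees), pos (a list: dx, dy, dz in shares of the most that a row can go, 1 being 62.5 mm), finger_gap (the finger opening in m); a field left out counts as zero (the opening has to be given); each row shifts and turns the commanded pose from where the row before left it, along the tool's axes as they then stand; what a row does not reach is not made up. A row lasts 1/8 s, in which the tool goes at most 0.0625 m and 0.188 rad, less where a joint would pass 70% of its speed; a pose out of reach is approached as far as the arm can. The fingers move at their own pace and stop on an object; clamp_n is the grip in N (left out, the last holds). Time passes only in rows, so rows that do not move let the fingers close. The tool returns the time, the measured TCP pose, the force, the opening and the grip force at its end. only (a regular expression) keeps the lines of the reply that match it, lines (a string "A,B") keeps lines A to B, and quiet returns only ok. No shift or turn number may pass 1 either way. Input that does not fit is refused with a message, and nothing moves.
- sensors.observe(): the state, without advancing time (a new reading comes with each control period).
- imaging.grab_frame(name): name is "scene" or "top" or "wrist"; returns (picture, depth): 420x560x3 uint8, red, green, blue; 420x560 float32, m along the optical axis (not along the pixel's ray), 0 where there is no reading.
- imaging.camera_info(name): a dict with "camera_matrix" (3x3 intrinsics, pixels), "position" and "rotation" of the camera in the world; the wrist camera has in their place "mount" (4x4, takes a point from camera to tool coordinates, whose origin is the TCP and whose axes are the flange's). Camera axes: x right, y down, z forward; pixel columns grow to the right and rows downward; lengths in m; the calibration is good to about 2 mm. A picture is of the moment at which its call begins: read the wrist's pose just before it. camera_info takes no time and is no camera call.
- robot.job_done(): hands the job in; it is judged then, once.
Trained networks look in the newest picture that a camera, given by its name, has taken for a name from the list of things; names that differ only in an ending like _2 or _b are one class to them, and where a whole thing is asked for, a point or a joint stands for the part that bears it (a point fixed in the world has none). Each returns a list of dicts, best first, with "conf" (0 to 1); they miss things now and then, are a little off and sometimes report something else, mostly with a low value. They report only what shows in the picture. A call takes as long as a camera call. They do not tell look-alikes from the thing itself.
- imaging.look_for(label, camera): "rect" ([left, top, right, bottom] as shares, 0 to 1, of the picture: columns of its width, rows of its height, round what is visible of it).
- imaging.masks_of(label, camera): "mask" (420x560 bool, what is visible of it) and "rect" ([left, top, right, bottom] as shares, 0 to 1, of the picture: columns of its width, rows of its height, round what is visible of it).
- imaging.mark_of(label, camera): "position" ([column, row] as shares, 0 to 1, of the picture: columns of its width, rows of its height: a listed point, or the origin of a listed thing).
The state is a dict: "clock": time; "q": joint angles; "dq": joint speeds; "joint_torque": joint torques, N m; "eef_pos": TCP position; "ee_rot": TCP orientation; "force": force on the tool from outside, world axes, zero at the start; "torque": the same for the moment, N m; "width": finger opening in m; "grip_force": force on a finger pad.
Only numpy, scipy, OpenCV 4.12 (cv2) and the standard library are available. Lean on these libraries where they do the work, as an engineer would, in place of code of your own. Each camera call takes 0.05 s, during which the arm holds its last target. There are 200 camera calls.

## Working session

There is one attempt and no reset: what is moved stays moved. The work goes in short steps, Python scripts to look and compute and a tool call to move; the robot and the scene stay as the last step left them, time stands still between calls to the robot, and variables do not carry over. Pictures are saved under pics/ and viewed, at most 14 in all, crops included, and the job is handed in when it is done.

```bash
mkdir -p pics; ls
```

Create h.py:
```python
import numpy as np,cv2
from rig import sensors, imaging, robot
from scipy.spatial.transform import Rotation as R
def grab(n):
    s=sensors.observe(); p,d=imaging.grab_frame(n); c=imaging.camera_info(n)
    K=np.array(c["camera_matrix"])
    if n=="wrist":
        M=np.array(c["mount"]); Rt=R.from_rotvec(s["ee_rot"]).as_matrix() if np.size(s["ee_rot"])==3 else np.array(s["ee_rot"])
        Rw=Rt@M[:3,:3]; t=Rt@M[:3,3]+np.array(s["eef_pos"])
    else:
        Rw=np.array(c["rotation"]); t=np.array(c["position"])
        if Rw.shape!=(3,3): Rw=R.from_rotvec(Rw).as_matrix()
    return p,d,K,Rw,t
def cloud(d,K,Rw,t):
    v,u=np.mgrid[:d.shape[0],:d.shape[1]]
    P=np.stack([(u-K[0,2])/K[0,0]*d,(v-K[1,2])/K[1,1]*d,d],-1)
    return P@Rw.T+t
def plane(uv,z,K,Rw,t):
    r=Rw@np.array([(uv[0]-K[0,2])/K[0,0],(uv[1]-K[1,2])/K[1,1],1]); return t+r*(z-t[2])/r[2]
def save(n,p): cv2.imwrite("pics/"+n+".png",p[:,:,::-1])
```

Run:
```python
from h import *
s=sensors.observe(); print(s)
for n in ["top","scene"]:
    p,d,K,Rw,t=grab(n); save(n+"0",p); print(n,t,K[0,0],Rw.round(3).tolist())
    C=cloud(d,K,Rw,t)
    for l in ["bottle_red","bottle_blue","bottle_yellow","jar","pad_red","pad_blue","pad_yellow","tray","pan","beaker"]:
        if l!="pan":
            for m in imaging.masks_of(l,n)[:3]:
                k=m["mask"]&(d>0)
                if k.sum()>5:
                    P=C[k]; zt=np.percentile(P[:,2],95); T=P[P[:,2]>zt-.006]
                    print(l,"M",round(m["conf"],2),(np.array(m["rect"])*[560,420,560,420]).round(),"ztop",zt.round(3),"top",((T.min(0)+T.max(0))/2).round(3),"med",np.median(P,0).round(3), k.sum())
        for m in imaging.mark_of(l,n)[:2]: print(l,"mark",round(m["conf"],2),(np.array(m["position"])*[560,420]).round(1))
```

```text
pics
{'clock': 0.0, 'q': array([ 1.18587886e+00,  8.79527434e-02,  1.37222044e+00, -4.12911534e-07,
        1.68359040e+00, -1.03104252e-01]), 'dq': array([-2.89112105e-04,  1.78216910e-04,  5.44335525e-04,  1.59635933e-04,
        1.51158944e-03,  8.18621841e-05]), 'joint_torque': array([ 8.14599298e-04, -3.40187180e+01, -3.02422106e+01,  7.18861283e-02,
        3.32418596e-02, -1.69901627e-04]), 'eef_pos': array([0.15276465, 0.52781836, 0.21232255]), 'ee_rot': array([-0.441134  , -3.10993594,  0.00330867]), 'force': array([-0.6407117 , -0.67852196,  0.05772285]), 'torque': array([0.02205054, 0.00675208, 0.00928725]), 'grip_force': 0.0, 'width': 0.09381527439301149}
top [4.77727340e-01 1.00923026e-03 1.24398912e+00] 502.4096689746336 [[0.009, -0.996, 0.094], [-1.0, -0.01, -0.004], [0.004, -0.094, -0.996]]
bottle_red M 0.75 [286. 194. 307. 219.] ztop 0.159 top [ 0.576 -0.053  0.158] med [ 0.571 -0.051  0.13 ] 411
bottle_red M 0.36 [390. 214. 468. 307.] ztop 0.061 top [ 0.458 -0.37   0.06 ] med [ 0.455 -0.365  0.052] 5923
bottle_red mark 0.66 [296.  206.8]
bottle_blue M 0.89 [221. 191
[... 2415 characters left out ...]
] 607
pad_red mark 0.82 [318.2 264.7]
pad_blue M 0.74 [257. 195. 290. 228.] ztop 0.019 top [ 0.566 -0.053  0.031] med [ 0.599 -0.045  0.016] 211
pad_blue mark 0.54 [276.6 214.2]
pad_yellow M 0.58 [283. 216. 318. 255.] ztop 0.019 top [0.563 0.038 0.083] med [0.579 0.037 0.016] 318
pad_yellow mark 0.81 [295.5 240.1]
tray M 0.92 [367. 282. 502. 420.] ztop 0.02 top [0.507 0.356 0.019] med [0.505 0.367 0.005] 8528
tray mark 0.64 [429.4 347.7]
pan mark 0.81 [235.1 101.7]
beaker M 0.93 [316. 339. 357. 384.] ztop 0.086 top [0.691 0.276 0.084] med [0.68  0.274 0.039] 1433
beaker M 0.64 [286. 191. 310. 247.] ztop 0.157 top [0.576 0.02  0.155] med [0.586 0.033 0.113] 1060
beaker mark 0.57 [329.9 365.9]
```

View pics/top0.png

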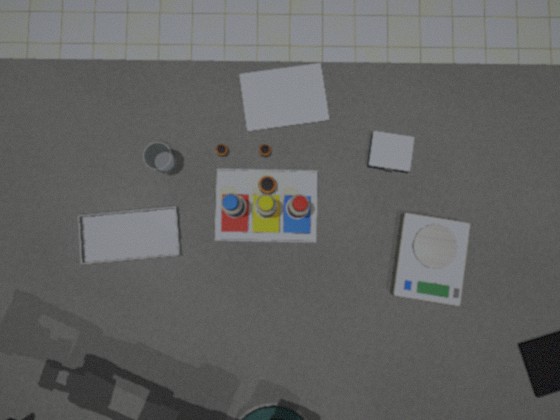

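View pics/scene0.png

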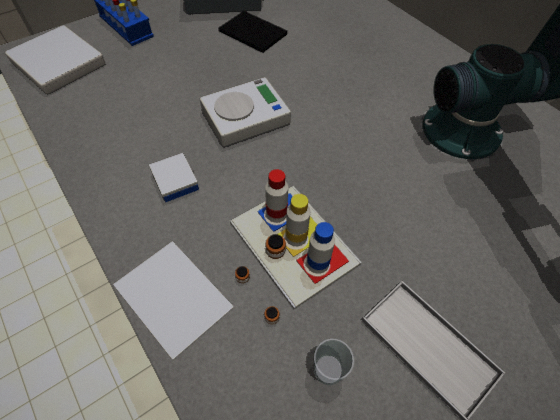

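The top view shows the blue-cap bottle on the red pad at (233,205), yellow on yellow at (265,205) and red on the blue pad at (298,206). Red and blue are therefore swapped. The tray is at (130,235) and the pan at (435,246).

There are three jar candidates in the top view: (267,185), (222,151) and (265,151). The one at (267,185) is the largest and stands on the stand 52 mm behind the row; the other two are small and on the bench. I'll confirm this in a crop.

Add to h.py:
```python
def caps(C,p,d):
    h=cv2.cvtColor(p,cv2.COLOR_RGB2HSV).astype(int); out={}
    for n,(a,b) in dict(red=(172,8),yellow=(20,40),blue=(95,125)).items():
        H=h[...,0]; k=((H>=a)|(H<=b)) if a>b else ((H>=a)&(H<=b))
        out[n]=k&(h[...,1]>110)&(d>0)
    return out
def to(x,y,z,yaw=None):
    """tool-frame step to TCP x,y,z; yaw = direction of closing axis (mod pi) in world"""
    s=sensors.observe(); Rt=R.from_rotvec(s["ee_rot"]).as_matrix()
    w=np.array([x,y,z])-s["eef_pos"]; print("d world",w.round(4),"d tool",(Rt.T@w).round(4),end=" ")
    c=np.arctan2(Rt[1,1],Rt[0,1])
    if yaw is not None:
        a=(c-yaw+np.pi/2)%np.pi-np.pi/2; print("rz",round(a,3),"then",(R.from_rotvec([0,0,-a])*R.from_matrix(Rt.T)).apply(w).round(4),end=" ")
    print("closing",c.round(3),"tilt",np.degrees(np.arccos(-Rt[2,2])).round(2))
```

Run:
```python
from h import *
import cv2
def near(P): return (P[...,1]>-.15)&(P[...,1]<.18)
for n in ["top","scene"]:
    p,d,K,Rw,t=grab(n); C=cloud(d,K,Rw,t)
    if n=="scene": save("crop",cv2.resize(p[160:330,220:380],None,fx=3.5,fy=3.5,interpolation=cv2.INTER_CUBIC))
    cm=caps(C,p,d)
    for k,m in cm.items():
        T=C[m&(C[...,2]>.148)&near(C)]
        c=cv2.minEnclosingCircle(T[:,:2].astype(np.float32)); print(n,"cap",k,len(T),np.round(c[0],4),round(c[1],4),"mean",T.mean(0).round(4))
        P=C[m&(C[...,2]<.024)&(C[...,2]>.01)&near(C)]; 
        if len(P)>20:
            r=cv2.minAreaRect(P[:,:2].astype(np.float32)); print("   pad",k,len(P),np.round(r[0],4),np.round(r[1],4),round(r[2],2))
    def rect(m,s):
        P=C[m]; r=cv2.minAreaRect(P[:,:2].astype(np.float32)); print("  ",s,len(P),np.round(r[0],4),np.round(r[1],4),round(r[2],2))
    rect((C[...,2]<.014+.004)&(C[...,2]>.008)&(d>0)&(C[...,0]>.45)&(C[...,0]<.68)&(C[...,1]>-.13)&(C[...,1]<.17),"stand")
    rect((C[...,2]<.028)&(C[...,2]>.013)&(C[...,0]>.4)&(C[...,0]<.6)&(C[...,1]>.2)&(C[...,1]<.52)&(d>0),"traywall")
    rect((C[...,2]<.054)&(C[...,2]>.046)&(C[...,1]<-.25)&(C[...,1]>-.5)&(C[...,0]>.3)&(C[...,0]<.62),"balance")
    T=C[(C[...,2]>.0555)&(C[...,2]<.066)&(C[...,1]<-.25)&(C[...,1]>-.5)&(C[...,0]>.3)&(C[...,0]<.62)]
    c=cv2.minEnclosingCircle(T[:,:2].astype(np.float32)); print("   pan",np.round(c[0],4),round(c[1],4),T.mean(0).round(4))
    T=C[(C[...,2]>.05)&(C[...,2]<.064)&(abs(C[...,1]-.02)<.03)&(abs(C[...,0]-.635)<.03)]
    c=cv2.minEnclosingCircle(T[:,:2].astype(np.float32)); print("   jar",np.round(c[0],4),round(c[1],4))
to(.573,.1,.30,0)
```

```text
top cap red 176 [ 0.5756 -0.0532] 0.0164 mean [ 0.5753 -0.0534  0.1566]
   pad red 447 [0.5633 0.0982] [0.0863 0.0636] 0.34
top cap yellow 178 [0.5749 0.0211] 0.0166 mean [0.575  0.0211 0.1565]
   pad yellow 511 [0.563  0.0224] [0.0889 0.0638] 0.46
top cap blue 178 [0.5766 0.0986] 0.0164 mean [0.5763 0.0984 0.1569]
   pad blue 475 [ 0.3428 -0.0345] [0.0791 0.5292] 87.16
   stand 4993 [0.5688 0.0308] [0.2729 0.2178] 87.98
   traywall 573 [0.5063 0.356 ] [0.1202 0.2416] 5.87
   balance 3658 [ 0.4561 -0.3711] [0.1603 0.1995] 81.45
   pan [ 0.4558 -0.3647] 0.1155 [ 0.4806 -0.3753  0.0588]
   jar [0.6297 0.0231] 0.0179
scene cap red 225 [ 0.2876 -0.0439] 0.306 mean [ 0.5259 -0.0506  0.157 ]
   pad red 471 [0.5636 0.0987] [0.0654 0.0918] 89.43
scene cap yellow 241 [0.2902 0.0268] 0.3027 mean [0.5447 0.0203 0.1565]
   pad yellow 234 [0.5631 0.0237] [0.0654 0.0904] 87.59
scene cap blue 655 [0.2307 0.0531] 0.3663 mean [0.1936 0.0645 0.1849]
   pad blue 218 [ 0.2567 -0.039 ] [0.1753 0.7021] 78.31
   stand 4863 [0.5834 0.0221] [0.2514 0.179 ] 89.46
   traywall 1234 [0.5068 0.3553] [0.1222 0.2404] 5.94
   balance 2149 [ 0.4576 -0.3728] [0.163  0.1995] 80.83
   pan [ 0.4608 -0.3652] 0.08 [ 0.4877 -0.376   0.0579]
   jar [0.6314 0.0202] 0.0159
d world [ 0.42   -0.4283  0.0865] d tool [-0.5226 -0.2946 -0.0865] rz 1.289 then [-0.4283  0.42   -0.0865] closing 1.289 tilt 0.01
```

View pics/crop.png

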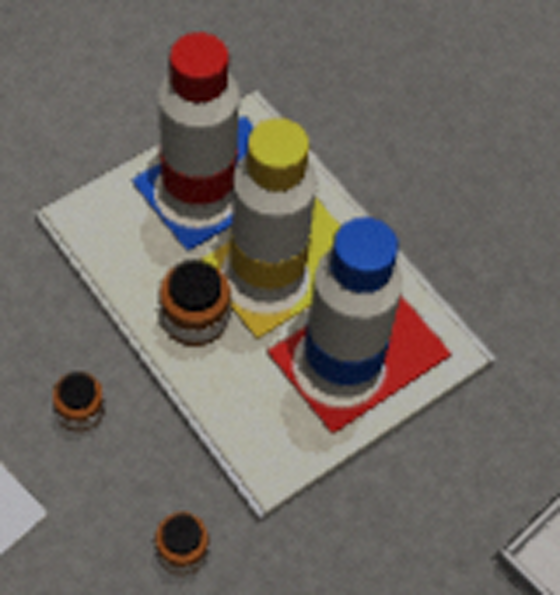

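The crop confirms it: the jar at crop (195,300) is the largest and the only one on the stand, behind yellow. The small ones at (78,400) and (182,540) are decoys. Next I turn the tool so it closes along x and go over the blue bottle.

Units first: shifts go in shares of 62.5 mm and turns go in shares of 90 degrees. So -0.035 m is -0.56, 0.034 m is 0.544, 0.162 rad / 1.5708 = 0.1031.

>>> advance([
  {"rotvec":[0,0,0.1025],"finger_gap":0.094},
  {"rotvec":[0,0,0.1025],"finger_gap":0.094},
  {"rotvec":[0,0,0.1025],"finger_gap":0.094},
  {"rotvec":[0,0,0.1025],"finger_gap":0.094},
  {"rotvec":[0,0,0.1025],"finger_gap":0.094},
  {"rotvec":[0,0,0.1025],"finger_gap":0.094},
  {"rotvec":[0,0,0.1025],"finger_gap":0.094},
  {"rotvec":[0,0,0.1031],"finger_gap":0.094},
  {"pos":[-0.32,0.32,0],"finger_gap":0.094},
  {"pos":[-0.56,0.544,0],"finger_gap":0.094},
  {"pos":[-0.56,0.544,0],"finger_gap":0.094},
  {"pos":[-0.56,0.544,0],"finger_gap":0.094},
], clamp_n=20)

```text
clock: 3.6
eef_pos: [0.2758, 0.4022, 0.2136]
ee_rot: [2.221, 2.222, 0.001]
force: [1.3, 1.0, -0.1]
width: 0.094
grip_force: 0.0
```

>>> advance([
  {"pos":[-0.56,0.544,0],"finger_gap":0.094},
  {"pos":[-0.56,0.544,0],"finger_gap":0.094},
  {"pos":[-0.56,0.544,0],"finger_gap":0.094},
  {"pos":[-0.56,0.544,0],"finger_gap":0.094},
  {"pos":[-0.56,0.544,0],"finger_gap":0.094},
  {"pos":[-0.56,0.544,0],"finger_gap":0.094},
  {"pos":[-0.56,0.544,0],"finger_gap":0.094},
  {"pos":[-0.56,0.544,0],"finger_gap":0.094},
  {"pos":[-0.24,0.24,0],"finger_gap":0.094},
  {"finger_gap":0.094},
  {"finger_gap":0.094},
])

```text
clock: 4.97
eef_pos: [0.5612, 0.1095, 0.2136]
ee_rot: [-2.219, -2.222, -0.0]
force: [0.4, 1.0, 0.6]
width: 0.0939
grip_force: 0.0
```

```bash
python3 -c "
from h import *
to(.5763,.0985,.085,0)"
```

```text
d world [ 0.0151 -0.011  -0.1286] d tool [-0.0112  0.0152  0.1286] rz 0.001 then [-0.0111  0.0152  0.1286] closing 0.001 tilt 0.05
```

Scaled: 0.04 m is 0.64, 0.035 m is 0.56.

>>> advance([
  {"pos":[-0.176,0.24,0],"finger_gap":0.094},
  {"pos":[0,0,0.48],"finger_gap":0.094},
  {"pos":[0,0,0.64],"finger_gap":0.094},
  {"pos":[0,0,0.56],"finger_gap":0.094},
  {"pos":[0,0,0.3776],"finger_gap":0.094},
  {"finger_gap":0.094},
  {"finger_gap":0.06},
  {"finger_gap":0.052},
  {"finger_gap":0.04},
  {"finger_gap":0.04},
  {"finger_gap":0.04},
], clamp_n=20)

```text
clock: 6.35
eef_pos: [0.5771, 0.0973, 0.0851]
ee_rot: [2.221, 2.221, 0.001]
force: [-0.0, -0.6, -0.2]
width: 0.0477
grip_force: 20.3
```

```bash
python3 -c "
from h import *
p,d,K,Rw,t=grab('wrist');save('w1',p)
to(.4988,.430,.20,.103)"
```

```text
d world [-0.0783  0.3327  0.1149] d tool [ 0.3327 -0.0782 -0.1149] rz -0.103 then [ 0.339  -0.0436 -0.1149] closing -0.0 tilt 0.03
```

View pics/w1.png

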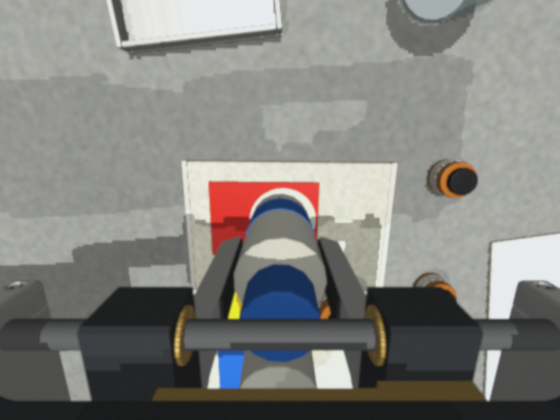

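Blue is gripped (width 47.7 mm, 20 N); the wrist picture shows it upright between the pads at (280,260). Lift and carry to the left tray slot.

Scaled: -0.04 m is -0.64, 0.035 m is 0.56.

>>> advance([
  {"pos":[0,0,-0.32],"finger_gap":0.04},
  {"pos":[0,0,-0.64],"finger_gap":0.04},
  {"pos":[0,0,-0.64],"finger_gap":0.04},
  {"pos":[0.32,-0.08,0],"finger_gap":0.04},
  {"pos":[0.56,-0.128,0],"finger_gap":0.04},
  {"pos":[0.64,-0.16,0],"finger_gap":0.04},
  {"pos":[0.64,-0.16,0],"finger_gap":0.04},
  {"pos":[0.64,-0.16,0],"finger_gap":0.04},
  {"pos":[0.64,-0.16,0],"finger_gap":0.04},
  {"pos":[0.64,-0.16,0],"finger_gap":0.04},
  {"pos":[0.64,-0.16,0],"finger_gap":0.04},
  {"pos":[0.32,-0.08,0],"finger_gap":0.04},
])

```text
clock: 7.9
eef_pos: [0.4963, 0.4144, 0.1817]
ee_rot: [-2.217, -2.224, 0.007]
force: [0.2, -0.2, -2.6]
width: 0.0479
grip_force: 20.0
```

>>> advance([
  {"pos":[0.2832,0,0],"finger_gap":0.04},
  {"finger_gap":0.04},
  {"finger_gap":0.04},
])

```text
clock: 8.28
eef_pos: [0.4995, 0.429, 0.1847]
ee_rot: [2.223, 2.22, -0.001]
force: [0.1, 0.4, -1.9]
width: 0.0477
grip_force: 20.0
```

```bash
python3 -c "
from h import *
to(.4988,.430,.074)"
```

```text
d world [-0.0007  0.001  -0.1107] d tool [ 0.0011 -0.0007  0.1107] closing -0.001 tilt 0.05
```

Scaled: -0.05 m is -0.8, 0.03 m is 0.48.

>>> advance([
  {"pos":[0,0,0.48],"finger_gap":0.04},
  {"pos":[0,0,0.64],"finger_gap":0.04},
  {"pos":[0,0,0.4],"finger_gap":0.04},
  {"pos":[0,0,0.16],"finger_gap":0.04},
  {"pos":[0,0,0.088],"finger_gap":0.04},
  {"finger_gap":0.04},
  {"finger_gap":0.055},
  {"finger_gap":0.07},
  {"finger_gap":0.094},
  {"finger_gap":0.094},
  {"pos":[0,0,-0.8],"finger_gap":0.094},
  {"pos":[0,0,-0.8],"finger_gap":0.094},
])

```text
clock: 9.78
eef_pos: [0.4984, 0.4297, 0.1745]
ee_rot: [-2.221, -2.221, 0.004]
force: [0.3, 0.1, 0.1]
width: 0.094
grip_force: 0.0
```

```bash
python3 -c "
from h import *
to(.5755,.021,.20)"
```

```text
d world [ 0.0771 -0.4087  0.0255] d tool [-0.4087  0.077  -0.0251] closing 0.0 tilt 0.13
```

Scaled: -0.05 m is -0.8, -0.04 m is -0.64.

>>> advance([
  {"pos":[0,0,-0.48],"finger_gap":0.094},
  {"pos":[-0.48,0.08,0],"finger_gap":0.094},
  {"pos":[-0.64,0.128,0],"finger_gap":0.094},
  {"pos":[-0.8,0.128,0],"finger_gap":0.094},
  {"pos":[-0.8,0.16,0],"finger_gap":0.094},
  {"pos":[-0.8,0.16,0],"finger_gap":0.094},
  {"pos":[-0.8,0.16,0],"finger_gap":0.094},
  {"pos":[-0.8,0.16,0],"finger_gap":0.094},
  {"pos":[-0.64,0.128,0],"finger_gap":0.094},
  {"pos":[-0.48,0.128,0],"finger_gap":0.094},
  {"pos":[-0.2992,0,0],"finger_gap":0.094},
  {"finger_gap":0.094},
])

```text
clock: 11.28
eef_pos: [0.5758, 0.0207, 0.2044]
ee_rot: [-2.223, -2.219, -0.0]
force: [0.4, 1.0, 0.6]
width: 0.0943
grip_force: 0.0
```

```bash
python3 -c "
from h import *
to(.5755,.021,.085)"
```

```text
d world [-0.0003  0.0003 -0.1194] d tool [ 0.0003 -0.0002  0.1194] closing -0.002 tilt 0.03
```

Descend on yellow, grip and lift.

Scaled: -0.04 m is -0.64, 0.03 m is 0.48.

>>> advance([
  {"pos":[0,0,0.64],"finger_gap":0.094},
  {"pos":[0,0,0.64],"finger_gap":0.094},
  {"pos":[0,0,0.48],"finger_gap":0.094},
  {"pos":[0,0,0.1504],"finger_gap":0.094},
  {"finger_gap":0.06},
  {"finger_gap":0.052},
  {"finger_gap":0.04},
  {"finger_gap":0.04},
  {"finger_gap":0.04},
  {"pos":[0,0,-0.32],"finger_gap":0.04},
  {"pos":[0,0,-0.64],"finger_gap":0.04},
  {"pos":[0,0,-0.64],"finger_gap":0.04},
])

```text
clock: 12.78
eef_pos: [0.5752, 0.0213, 0.1847]
ee_rot: [-2.22, -2.22, 0.003]
force: [0.8, -0.5, -2.1]
width: 0.0478
grip_force: 20.0
```

>>> advance([
  {"pos":[0,0,-0.64],"finger_gap":0.04},
  {"pos":[0,0,-0.64],"finger_gap":0.04},
  {"finger_gap":0.04},
])

```text
clock: 13.15
eef_pos: [0.5774, 0.0212, 0.2685]
ee_rot: [2.218, 2.218, 0.008]
force: [0.5, -0.6, -2.7]
width: 0.0475
grip_force: 20.0
```

```bash
python3 -c "
from h import *
to(.5065,.3555,.255)"
```

```text
d world [-0.0709  0.3343 -0.0135] d tool [ 0.3343 -0.071   0.0129] closing -0.0 tilt 0.42
```

>>> advance([
  {"pos":[0.32,-0.08,0],"finger_gap":0.04},
  {"pos":[0.64,-0.16,0],"finger_gap":0.04},
  {"pos":[0.72,-0.16,0],"finger_gap":0.04},
  {"pos":[0.72,-0.16,0],"finger_gap":0.04},
  {"pos":[0.72,-0.16,0],"finger_gap":0.04},
  {"pos":[0.72,-0.16,0],"finger_gap":0.04},
  {"pos":[0.72,-0.16,0],"finger_gap":0.04},
  {"pos":[0.48,-0.064,0],"finger_gap":0.04},
  {"pos":[0.312,0,0],"finger_gap":0.04},
  {"finger_gap":0.04},
  {"finger_gap":0.04},
])

```text
clock: 14.52
eef_pos: [0.507, 0.3549, 0.2642]
ee_rot: [2.222, 2.22, -0.003]
force: [-0.1, -0.5, -2.4]
width: 0.0478
grip_force: 20.0
```

```bash
python3 -c "
from h import *
to(.5065,.3555,.074)"
```

```text
d world [-0.0005  0.0006 -0.1902] d tool [ 0.0009 -0.0003  0.1902] closing -0.001 tilt 0.1
```

Scaled: 0.05 m is 0.8, 0.04 m is 0.64.

>>> advance([
  {"pos":[0,0,0.64],"finger_gap":0.04},
  {"pos":[0,0,0.8],"finger_gap":0.04},
  {"pos":[0,0,0.8],"finger_gap":0.04},
  {"pos":[0,0,0.48],"finger_gap":0.04},
  {"pos":[0,0,0.24],"finger_gap":0.04},
  {"pos":[0,0,0.072],"finger_gap":0.04},
  {"finger_gap":0.04},
  {"finger_gap":0.055},
  {"finger_gap":0.07},
  {"finger_gap":0.094},
  {"finger_gap":0.094},
])

```text
clock: 15.9
eef_pos: [0.5071, 0.356, 0.0759]
ee_rot: [2.221, 2.221, 0.001]
force: [0.4, -0.3, 0.1]
width: 0.0812
grip_force: 0.0
```

>>> advance([
  {"pos":[0,0,-0.8],"finger_gap":0.094},
  {"pos":[0,0,-0.8],"finger_gap":0.094},
  {"pos":[0,0,-0.48],"finger_gap":0.094},
  {"pos":[-0.48,0.08,0],"finger_gap":0.094},
  {"pos":[-0.8,0.16,0],"finger_gap":0.094},
  {"pos":[-0.8,0.16,0],"finger_gap":0.094},
  {"pos":[-0.8,0.16,0],"finger_gap":0.094},
  {"pos":[-0.8,0.16,0],"finger_gap":0.094},
  {"pos":[-0.8,0.16,0],"finger_gap":0.094},
  {"pos":[-0.8,0.16,0],"finger_gap":0.094},
  {"pos":[-0.8,0.064,0],"finger_gap":0.094},
  {"pos":[-0.4592,0,0],"finger_gap":0.094},
])

```text
clock: 17.4
eef_pos: [0.576, -0.0554, 0.2053]
ee_rot: [2.224, 2.219, -0.0]
force: [0.3, 0.9, -0.5]
width: 0.0939
grip_force: 0.0
```

>>> advance([
  {"finger_gap":0.094},
  {"finger_gap":0.094},
])

```text
clock: 17.65
eef_pos: [0.5759, -0.0521, 0.2055]
ee_rot: [-2.221, -2.222, -0.001]
force: [-0.0, -0.0, 0.6]
width: 0.0942
grip_force: 0.0
```

```bash
python3 -c "
from h import *
to(.5755,-.0533,.085)"
```

```text
d world [-0.0004 -0.0012 -0.1205] d tool [-0.0013 -0.0004  0.1205] closing 0.0 tilt 0.05
```

Scaled: -0.04 m is -0.64, 0.03 m is 0.48.

>>> advance([
  {"pos":[-0.016,0,0.64],"finger_gap":0.094},
  {"pos":[0,0,0.64],"finger_gap":0.094},
  {"pos":[0,0,0.48],"finger_gap":0.094},
  {"pos":[0,0,0.168],"finger_gap":0.094},
  {"finger_gap":0.06},
  {"finger_gap":0.052},
  {"finger_gap":0.04},
  {"finger_gap":0.04},
  {"finger_gap":0.04},
  {"pos":[0,0,-0.32],"finger_gap":0.04},
  {"pos":[0,0,-0.64],"finger_gap":0.04},
  {"pos":[0,0,-0.64],"finger_gap":0.04},
])

```text
clock: 19.15
eef_pos: [0.5753, -0.0538, 0.185]
ee_rot: [-2.22, -2.22, 0.002]
force: [-0.1, 0.2, -0.5]
width: 0.0477
grip_force: 20.0
```

>>> advance([
  {"pos":[0,0,-0.64],"finger_gap":0.04},
  {"pos":[0.32,-0.064,-0.32],"finger_gap":0.04},
  {"pos":[0.64,-0.128,0],"finger_gap":0.04},
  {"pos":[0.72,-0.128,0],"finger_gap":0.04},
  {"pos":[0.72,-0.128,0],"finger_gap":0.04},
  {"pos":[0.72,-0.128,0],"finger_gap":0.04},
  {"pos":[0.72,-0.128,0],"finger_gap":0.04},
  {"pos":[0.64,-0.128,0],"finger_gap":0.04},
  {"pos":[0.48,-0.128,0],"finger_gap":0.04},
  {"pos":[0.32,-0.024,0],"finger_gap":0.04},
  {"pos":[0.0688,0,0],"finger_gap":0.04},
  {"finger_gap":0.04},
])

```text
clock: 20.65
eef_pos: [0.5145, 0.28, 0.2446]
ee_rot: [2.222, 2.221, -0.001]
force: [0.8, -0.4, -2.0]
width: 0.0476
grip_force: 20.0
```

```bash
python3 -c "
from h import *
to(.514,.281,.074)"
```

```text
d world [-0.0005  0.001  -0.1706] d tool [ 0.0011 -0.0005  0.1706] closing -0.0 tilt 0.05
```

Scaled: 0.05 m is 0.8, 0.04 m is 0.64.

>>> advance([
  {"pos":[0,0,0.64],"finger_gap":0.04},
  {"pos":[0,0,0.8],"finger_gap":0.04},
  {"pos":[0,0,0.64],"finger_gap":0.04},
  {"pos":[0,0,0.4],"finger_gap":0.04},
  {"pos":[0,0,0.184],"finger_gap":0.04},
  {"pos":[0,0,0.056],"finger_gap":0.04},
  {"finger_gap":0.04},
  {"finger_gap":0.055},
  {"finger_gap":0.07},
  {"finger_gap":0.094},
  {"finger_gap":0.094},
])

```text
clock: 22.02
eef_pos: [0.5146, 0.2805, 0.0753]
ee_rot: [2.221, 2.221, 0.001]
force: [-0.3, 0.1, -0.2]
width: 0.0819
grip_force: 0.0
```

>>> advance([
  {"pos":[0,0,-0.8],"finger_gap":0.094},
  {"pos":[0,0,-0.8],"finger_gap":0.094},
  {"pos":[0,0,-0.8],"finger_gap":0.094},
  {"pos":[-0.48,-0.48,0],"finger_gap":0.094},
  {"pos":[-0.64,-0.64,0],"finger_gap":0.094},
  {"pos":[-0.64,-0.64,0],"finger_gap":0.094},
  {"finger_gap":0.094},
  {"finger_gap":0.094},
])

```text
clock: 23.02
eef_pos: [0.405, 0.1707, 0.2255]
ee_rot: [2.221, 2.221, 0.003]
force: [-1.0, 0.8, -0.3]
width: 0.0936
grip_force: 0.0
```

```bash
cat > m.py <<'E'
from h import *
import sys
for n in ["top","scene"]:
    p,d,K,Rw,t=grab(n); C=cloud(d,K,Rw,t); save(n+sys.argv[1],p)
    cm=caps(C,p,d); W=(C[...,0]>.35)&(C[...,0]<.75)&(d>0)
    for k,m in cm.items():
        T=C[m&(C[...,2]>.135)&(C[...,2]<.165)&W&(C[...,1]>-.15)&(C[...,1]<.5)]
        if len(T)>20:
            c=cv2.minEnclosingCircle(T[:,:2].astype(np.float32)); print(n,"cap",k,len(T),np.round(c[0],4),round(c[1],4),"mean",T.mean(0).round(4))
        P=C[m&(C[...,2]<.03)&W&(C[...,1]>-.1)&(C[...,1]<.15)&(C[...,0]<.64)].astype(np.float32)
        if len(P)>20:
            r=cv2.minAreaRect(P[:,:2]); print("   pad",k,len(P),np.round(r[0],4),np.round(r[1],4),round(r[2],2))
    # white circles: bright pixels inside the pad hulls
    for y in (.0985,.0225,-.0535):
        h=cv2.cvtColor(p,cv2.COLOR_RGB2HSV); k=(h[...,1]<90)&(h[...,2]>90)&W&(np.hypot(C[...,0]-.579,C[...,1]-y)<.0295)&(C[...,2]<.03)
        P=C[k].astype(np.float32)
        if len(P)>20:
            c=cv2.minEnclosingCircle(P[:,:2]); print("   circle",y,len(P),np.round(c[0],4),round(c[1],4),P.mean(0).round(4))
    T=C[(C[...,2]>.047)&(C[...,2]<.064)&(abs(C[...,1]-.02)<.03)&(abs(C[...,0]-.632)<.03)]
    if len(T)>9: c=cv2.minEnclosingCircle(T[:,:2].astype(np.float32)); print("   jar",len(T),np.round(c[0],4),round(c[1],4),T.mean(0).round(4))
    T=C[(C[...,2]>.0555)&(C[...,2]<.066)&(np.hypot(C[...,0]-.487,C[...,1]+.3765)<.06)]
    c=cv2.minEnclosingCircle(T[:,:2].astype(np.float32)); print("   pan",np.round(c[0],4),round(c[1],4),T.mean(0).round(4))
    T=C[(C[...,2]>.08)&(C[...,2]<.09)&(abs(C[...,1]-.277)<.05)&(abs(C[...,0]-.69)<.05)]
    if len(T)>9:c=cv2.minEnclosingCircle(T[:,:2].astype(np.float32)); print("   beaker",np.round(c[0],4),round(c[1],4))
E
python3 m.py 1;  python3 -c "
from h import *
to(.6305,.0205,.20)"
```

```text
top cap red 171 [0.5152 0.2811] 0.0169 mean [0.5148 0.2803 0.1451]
d world [ 0.2252 -0.1505 -0.0254] d tool [-0.1506  0.2251  0.0255] closing 0.0 tilt 0.08Traceback (most recent call last):
  File "m.py", line 12, in <module>
    r=cv2.minAreaRect(P[:,:2]); print("   pad",k,len(P),np.round(r[0],4),np.round(r[1],4),round(r[2],2))
cv2.error: OpenCV(4.12.0) /io/opencv/modules/imgproc/src/convhull.cpp:143: error: (-215:Assertion failed) total >= 0 && (depth == CV_32F || depth == CV_32S) in function 'convexHull'
```

```bash
sed -i 's/minAreaRect(P\[:,:2\])/minAreaRect(np.ascontiguousarray(P[:,:2]))/;s/minEnclosingCircle(P\[:,:2\])/minEnclosingCircle(np.ascontiguousarray(P[:,:2]))/' m.py; python3 m.py 1
```

```text
top cap red 173 [0.5148 0.2811] 0.0164 mean [0.5149 0.2802 0.1448]
   pad red 458 [0.5634 0.0994] [0.0863 0.0619] 0.6
top cap yellow 175 [0.5078 0.3561] 0.0167 mean [0.5076 0.3556 0.1449]
   pad yellow 474 [0.5627 0.0237] [0.0885 0.0615] 0.53
top cap blue 178 [0.4996 0.4312] 0.0169 mean [0.4994 0.4311 0.1448]
   pad blue 492 [ 0.5611 -0.0525] [0.0887 0.0618] 0.15
   circle 0.0985 433 [0.5792 0.099 ] 0.0292 [0.579  0.0989 0.017 ]
   circle 0.0225 440 [0.579  0.0231] 0.0294 [0.5786 0.023  0.017 ]
   circle -0.0535 425 [ 0.5791 -0.0534] 0.0295 [ 0.578  -0.0532  0.0171]
   jar 185 [0.6298 0.0206] 0.021 [0.6291 0.0206 0.0544]
   pan [ 0.4872 -0.376 ] 0.0588 [ 0.4852 -0.3757  0.059 ]
   beaker [0.6902 0.2773] 0.0347
scene cap red 324 [0.5158 0.2807] 0.0172 mean [0.5179 0.2812 0.1432]
   pad red 708 [0.5633 0.0983] [0.0672 0.0926] 89.94
scene cap yellow 374 [0.5085 0.3552] 0.0179 mean [0.5104 0.3558 0.1435]
   pad yellow 586 [0.5628 0.0231] [0.0662 0.092 ] 89.16
scene cap blue 432 [0.5001 0.4301] 0.0178 mean [0.502  0.4311 0.1434]
   pad blue 539 [ 0.5626 -0.0525] [0.0658 0.0918] 89.58
   circle 0.0985 489 [0.5793 0.0978] 0.0291 [0.5792 0.0987 0.0164]
   circle 0.0225 427 [0.5786 0.0229] 0.0285 [0.5781 0.023  0.0162]
   circle -0.0535 393 [ 0.5791 -0.054 ] 0.0292 [ 0.5783 -0.0533  0.0162]
   jar 201 [0.6309 0.0205] 0.0203 [0.6322 0.0217 0.0546]
   pan [ 0.486  -0.3778] 0.0532 [ 0.4875 -0.3759  0.0579]
   beaker [0.6907 0.2764] 0.0337
```

View pics/scene1.png

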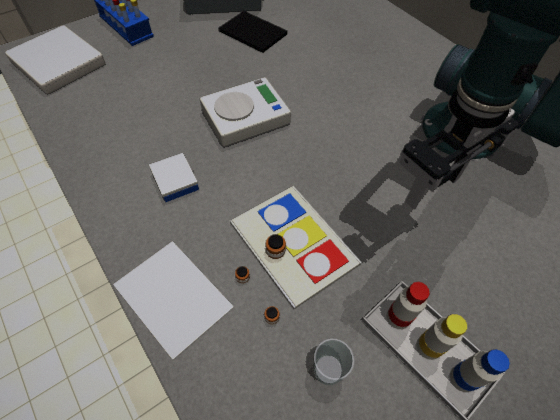

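All three bottles stand in the tray: red (418,293), yellow (456,325), blue (495,362). The jar is at (276,243). Fetch the jar.

Scaled: 0.045 m is 0.72, -0.03 m is -0.48.

>>> advance([
  {"pos":[-0.48,0.72,0],"finger_gap":0.094},
  {"pos":[-0.48,0.72,0],"finger_gap":0.094},
  {"pos":[-0.48,0.72,0.24],"finger_gap":0.094},
  {"pos":[-0.48,0.72,0.32],"finger_gap":0.094},
  {"pos":[-0.32,0.48,0.32],"finger_gap":0.094},
  {"pos":[-0.1696,0.2416,0.32],"finger_gap":0.094},
  {"pos":[0,0,0.32],"finger_gap":0.094},
  {"finger_gap":0.094},
  {"finger_gap":0.094},
])

```text
clock: 24.3
eef_pos: [0.6302, 0.0203, 0.1303]
ee_rot: [2.22, 2.222, 0.001]
force: [-0.7, -0.2, 0.4]
width: 0.0937
grip_force: 0.0
```

```bash
python3 -c "
from h import *
to(.6303,.0205,.027)"
```

```text
d world [ 1.000e-04  2.000e-04 -1.033e-01] d tool [ 0.0002 -0.      0.1033] closing 0.001 tilt 0.03
```

Scaled: 0.04 m is 0.64, 0.03 m is 0.48.

>>> advance([
  {"pos":[0,0,0.48],"finger_gap":0.094},
  {"pos":[0,0,0.64],"finger_gap":0.094},
  {"pos":[0,0,0.4],"finger_gap":0.094},
  {"pos":[0,0,0.1328],"finger_gap":0.094},
  {"finger_gap":0.06},
  {"finger_gap":0.048},
  {"finger_gap":0.035},
  {"finger_gap":0.035},
  {"finger_gap":0.035},
], clamp_n=12)

```text
clock: 25.42
eef_pos: [0.6297, 0.0198, 0.027]
ee_rot: [2.221, 2.221, 0.001]
force: [0.1, -0.4, 0.2]
width: 0.0473
grip_force: 0.0
```

>>> advance([
  {"pos":[0,0,-0.32],"finger_gap":0.035},
  {"pos":[0,0,-0.64],"finger_gap":0.035},
  {"pos":[0,0,-0.8],"finger_gap":0.035},
  {"pos":[0,0,-0.64],"finger_gap":0.035},
  {"finger_gap":0.035},
])

```text
clock: 26.05
eef_pos: [0.6318, 0.0197, 0.1831]
ee_rot: [2.216, 2.216, 0.011]
force: [0.1, 0.3, -1.9]
width: 0.0438
grip_force: 11.8
```

```bash
python3 -c "
from h import *
to(.487,-.376,.18)"
```

```text
d world [-0.1448 -0.3957 -0.0031] d tool [-0.3957 -0.1449  0.0018] closing 0.0 tilt 0.6
```

The fingers closed late, during the lift, so I check how the jar sits.

Run:
```python
from h import *
a=[]
for n in ["scene"]:
    p,d,K,Rw,t=grab(n); C=cloud(d,K,Rw,t)
    uv=K@(Rw.T@(np.array([.631,.02,.17])-t)); u,v=(uv[:2]/uv[2]).astype(int); print(u,v)
    save("jar1",cv2.resize(p[v-60:v+60,u-80:u+80],None,fx=5,fy=5,interpolation=cv2.INTER_CUBIC))
    h=cv2.cvtColor(p,cv2.COLOR_RGB2HSV).astype(int)
    m=(h[...,0]<25)&(h[...,1]>110)&(np.hypot(C[...,0]-.631,C[...,1]-.02)<.05)&(C[...,2]>.08)
    print(m.sum(),C[m].min(0).round(4),C[m].max(0).round(4),np.percentile(C[m][:,2],[5,50,95]).round(4))
print(sensors.observe()["eef_pos"],sensors.observe()["width"],sensors.observe()["grip_force"])
```

```text
274 209
364 [ 0.6009 -0.0016  0.1683] [0.6768 0.0565 0.4534] [0.1743 0.2035 0.371 ]
[0.6303817  0.01978204 0.17958359] 0.04375859814007242 11.785237044095993
```

View pics/jar1.png

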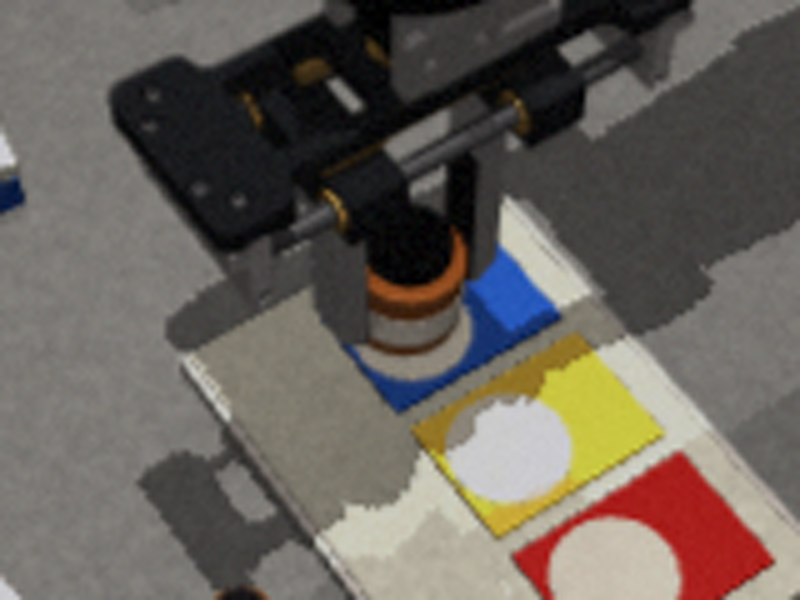

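The jar hangs upright between the pads. I measure its lid height to get the release height.

Run:
```python
from h import *
p,d,K,Rw,t=grab("scene"); C=cloud(d,K,Rw,t)
P=C[190:206,268:285]; print((P[...,2][::2,::2]*1000).round(0).astype(int))
c=C[199,276]; print(c)
P=C[218:226,270:284]; print("front bottom",(P[::,7]*1000).round(0).astype(int))
to(.487,-.376,.18)
```

```text
[[291 289 286 283 207   0   1   0 206]
 [287 284 283 279 208 206 205  11 200]
 [283 280 278 207 207 206 204 207 195]
 [278 275 208 206 208 207 208 207 206]
 [207 207 208 206 207 207 206 208 206]
 [207 207 206 208 206 207 206 206 204]
 [203 207 207 207 208 208 207 207 199]
 [196 201 206 207 206 205 203 202 197]]
[0.63152781 0.0238419  0.2072784 ]
front bottom [[640  39 173]
 [639  38 168]
 [640  39 165]
 [586 -36  17]
 [588 -34  17]
 [589 -33  16]
 [592 -28  20]
 [591 -30  14]]
d world [-0.1423 -0.3958  0.0031] d tool [-0.3958 -0.1423 -0.0031] closing 0.0 tilt 0.0
```

Scaled: -0.04 m is -0.64, -0.015 m is -0.24.

>>> advance([
  {"pos":[-0.32,-0.112,0],"finger_gap":0.035},
  {"pos":[-0.56,-0.192,0],"finger_gap":0.035},
  {"pos":[-0.64,-0.224,0],"finger_gap":0.035},
  {"pos":[-0.64,-0.24,0],"finger_gap":0.035},
  {"pos":[-0.64,-0.24,0],"finger_gap":0.035},
  {"pos":[-0.64,-0.24,0],"finger_gap":0.035},
  {"pos":[-0.64,-0.24,0],"finger_gap":0.035},
  {"pos":[-0.64,-0.24,0],"finger_gap":0.035},
  {"pos":[-0.64,-0.24,0],"finger_gap":0.035},
  {"pos":[-0.56,-0.192,0],"finger_gap":0.035},
  {"pos":[-0.32,-0.1168,0],"finger_gap":0.035},
  {"pos":[-0.0928,0,0],"finger_gap":0.035},
])

```text
clock: 27.65
eef_pos: [0.4859, -0.3768, 0.1753]
ee_rot: [-2.222, -2.217, -0.0]
force: [0.9, 1.0, -0.7]
width: 0.0438
grip_force: 11.8
```

>>> advance([
  {"finger_gap":0.035},
  {"finger_gap":0.035},
])

```text
clock: 27.9
eef_pos: [0.4878, -0.3748, 0.1767]
ee_rot: [-2.219, -2.223, -0.001]
force: [0.2, -0.2, -1.4]
width: 0.0439
grip_force: 11.8
```

```bash
python3 -c "
from h import *
to(.487,-.376,.073)"
```

```text
d world [-0.0008 -0.0012 -0.1037] d tool [-0.0013 -0.0008  0.1037] closing 0.002 tilt 0.04
```

Scaled: 0.035 m is 0.56, 0.03 m is 0.48.

>>> advance([
  {"pos":[-0.016,-0.016,0.48],"finger_gap":0.035},
  {"pos":[0,0,0.56],"finger_gap":0.035},
  {"pos":[0,0,0.4],"finger_gap":0.035},
  {"pos":[0,0,0.16],"finger_gap":0.035},
  {"pos":[0,0,0.0512],"finger_gap":0.035},
  {"finger_gap":0.035},
  {"finger_gap":0.05},
  {"finger_gap":0.065},
  {"finger_gap":0.094},
  {"finger_gap":0.094},
  {"finger_gap":0.094},
])

```text
clock: 29.28
eef_pos: [0.4862, -0.377, 0.0734]
ee_rot: [-2.221, -2.221, -0.0]
force: [-0.8, 0.5, 0.0]
width: 0.0868
grip_force: 0.0
```

>>> advance([
  {"pos":[0,0,-0.64],"finger_gap":0.094},
  {"pos":[0,0,-0.8],"finger_gap":0.094},
  {"pos":[0,0,-0.8],"finger_gap":0.094},
  {"pos":[0.64,0.16,0],"finger_gap":0.094},
  {"pos":[0.8,0.16,0],"finger_gap":0.094},
  {"pos":[0.8,0.16,0],"finger_gap":0.094},
  {"pos":[0.8,0.16,0],"finger_gap":0.094},
  {"pos":[0.8,0.16,0],"finger_gap":0.094},
  {"finger_gap":0.094},
])

```text
clock: 30.4
eef_pos: [0.5367, -0.1338, 0.2138]
ee_rot: [-2.215, -2.227, -0.001]
force: [0.2, -0.1, 0.0]
width: 0.0941
grip_force: 0.0
```

Run:
```python
from h import *
for n in ["top","scene"]:
    p,d,K,Rw,t=grab(n); C=cloud(d,K,Rw,t); save(n+"2",p)
    T=C[(C[...,2]>.097)&(C[...,2]<.11)&(np.hypot(C[...,0]-.487,C[...,1]+.376)<.06)]
    print(n,len(T)); 
    if len(T)>5: print(np.round(cv2.minEnclosingCircle(T[:,:2].astype(np.float32)),4) if 0 else cv2.minEnclosingCircle(T[:,:2].astype(np.float32)),T.mean(0))
to(.5000,.4307,.20)
```

```text
top 161
((0.4841423034667969, -0.3756665289402008), 0.01914031244814396) [ 0.48644155 -0.37510624  0.10223502]
scene 0
d world [-0.0363  0.5676 -0.0135] d tool [ 0.5676 -0.0356  0.0131] closing 0.001 tilt 0.04
```

View pics/scene2.png

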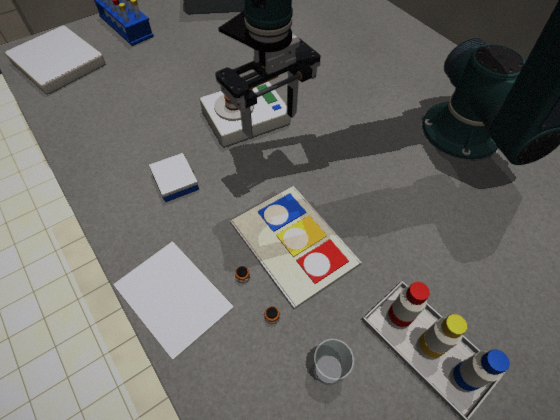

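The jar stands on the pan at (232,100), lid centre about 1 mm from the pan centre. Now blue: tray back to the right pad.

Scaled: 0.055 m is 0.88, 0.05 m is 0.8.

>>> advance([
  {"pos":[0.48,-0.032,0],"finger_gap":0.094},
  {"pos":[0.8,-0.048,0],"finger_gap":0.094},
  {"pos":[0.88,-0.056,0],"finger_gap":0.094},
  {"pos":[0.88,-0.056,0],"finger_gap":0.094},
  {"pos":[0.88,-0.056,0],"finger_gap":0.094},
  {"pos":[0.88,-0.056,0],"finger_gap":0.094},
  {"pos":[0.88,-0.056,0],"finger_gap":0.094},
  {"pos":[0.88,-0.056,0],"finger_gap":0.094},
  {"pos":[0.88,-0.056,0],"finger_gap":0.094},
  {"pos":[0.8,-0.048,0],"finger_gap":0.094},
  {"pos":[0.56,-0.048,0],"finger_gap":0.094},
  {"pos":[0.2816,0,0],"finger_gap":0.094},
], clamp_n=20)

```text
clock: 32.0
eef_pos: [0.5015, 0.4309, 0.2128]
ee_rot: [2.222, 2.221, -0.002]
force: [0.2, -1.5, 0.2]
width: 0.0942
grip_force: 0.0
```

>>> advance([
  {"finger_gap":0.094},
  {"finger_gap":0.094},
])

```text
clock: 32.25
eef_pos: [0.5016, 0.429, 0.2136]
ee_rot: [2.223, 2.219, -0.0]
force: [0.1, 0.4, 0.3]
width: 0.0937
grip_force: 0.0
```

```bash
python3 -c "
from h import *
to(.4996,.4307,.074)"
```

```text
d world [-0.002   0.0017 -0.1396] d tool [ 0.0018 -0.0021  0.1396] closing -0.002 tilt 0.04
```

Scaled: 0.05 m is 0.8, 0.04 m is 0.64.

>>> advance([
  {"pos":[0.024,-0.032,0.64],"finger_gap":0.094},
  {"pos":[0,0,0.8],"finger_gap":0.094},
  {"pos":[0,0,0.56],"finger_gap":0.094},
  {"pos":[0,0,0.2336],"finger_gap":0.094},
  {"finger_gap":0.094},
  {"finger_gap":0.06},
  {"finger_gap":0.052},
  {"finger_gap":0.04},
  {"finger_gap":0.04},
  {"finger_gap":0.04},
  {"finger_gap":0.04},
], clamp_n=20)

```text
clock: 33.62
eef_pos: [0.4989, 0.4322, 0.074]
ee_rot: [2.221, 2.221, 0.001]
force: [0.3, 0.1, 0.6]
width: 0.048
grip_force: 20.0
```

>>> advance([
  {"pos":[0,0,-0.32],"finger_gap":0.04},
  {"pos":[0,0,-0.64],"finger_gap":0.04},
  {"pos":[0,0,-0.8],"finger_gap":0.04},
  {"pos":[0,0,-0.8],"finger_gap":0.04},
  {"pos":[0,0,-0.48],"finger_gap":0.04},
  {"finger_gap":0.04},
  {"finger_gap":0.04},
])

```text
clock: 34.5
eef_pos: [0.4983, 0.4318, 0.2623]
ee_rot: [-2.221, -2.221, 0.004]
force: [-0.3, 0.1, -2.4]
width: 0.0479
grip_force: 20.0
```

```bash
python3 -c "
from h import *
to(.579,-.0532,.255)"
```

```text
d world [ 0.0807 -0.485  -0.0073] d tool [-0.485   0.0807  0.0078] closing 0.0 tilt 0.15
```

Scaled: -0.05 m is -0.8, -0.04 m is -0.64.

>>> advance([
  {"pos":[-0.32,0.048,0],"finger_gap":0.04},
  {"pos":[-0.64,0.112,0],"finger_gap":0.04},
  {"pos":[-0.8,0.128,0],"finger_gap":0.04},
  {"pos":[-0.8,0.128,0],"finger_gap":0.04},
  {"pos":[-0.8,0.128,0],"finger_gap":0.04},
  {"pos":[-0.8,0.128,0],"finger_gap":0.04},
  {"pos":[-0.8,0.128,0],"finger_gap":0.04},
  {"pos":[-0.8,0.128,0],"finger_gap":0.04},
  {"pos":[-0.8,0.144,0],"finger_gap":0.04},
  {"pos":[-0.64,0.144,0],"finger_gap":0.04},
  {"pos":[-0.4,0.0752,0],"finger_gap":0.04},
  {"pos":[-0.16,0,0],"finger_gap":0.04},
])

```text
clock: 36.0
eef_pos: [0.5783, -0.0551, 0.2619]
ee_rot: [-2.223, -2.216, 0.004]
force: [-0.2, 0.2, -2.1]
width: 0.0478
grip_force: 20.0
```

>>> advance([
  {"finger_gap":0.04},
  {"finger_gap":0.04},
])

```text
clock: 36.25
eef_pos: [0.5791, -0.052, 0.2637]
ee_rot: [-2.22, -2.222, -0.0]
force: [0.2, 0.5, -2.5]
width: 0.0474
grip_force: 20.0
```

```bash
python3 -c "
from h import *
to(.579,-.0532,.087)"
```

```text
d world [-1.000e-04 -1.200e-03 -1.767e-01] d tool [-0.0014  0.      0.1767] closing 0.001 tilt 0.04
```

Scaled: 0.05 m is 0.8, -0.001 m is -0.016.

>>> advance([
  {"pos":[-0.016,0,0.64],"finger_gap":0.04},
  {"pos":[0,0,0.8],"finger_gap":0.04},
  {"pos":[0,0,0.72],"finger_gap":0.04},
  {"pos":[0,0,0.4],"finger_gap":0.04},
  {"pos":[0,0,0.192],"finger_gap":0.04},
  {"pos":[0,0,0.08],"finger_gap":0.04},
  {"finger_gap":0.04},
  {"finger_gap":0.055},
  {"finger_gap":0.07},
  {"finger_gap":0.094},
  {"finger_gap":0.094},
  {"finger_gap":0.094},
])

```text
clock: 37.75
eef_pos: [0.5795, -0.0539, 0.0869]
ee_rot: [2.222, 2.221, 0.0]
force: [0.6, -0.2, 0.6]
width: 0.0917
grip_force: 0.0
```

>>> advance([
  {"pos":[0,0,-0.64],"finger_gap":0.094},
  {"pos":[0,0,-0.8],"finger_gap":0.094},
  {"pos":[0,0,-0.64],"finger_gap":0.094},
  {"pos":[0.48,-0.08,0],"finger_gap":0.094},
  {"pos":[0.8,-0.128,0],"finger_gap":0.094},
  {"pos":[0.88,-0.16,0],"finger_gap":0.094},
  {"pos":[0.88,-0.16,0],"finger_gap":0.094},
  {"pos":[0.88,-0.16,0],"finger_gap":0.094},
  {"pos":[0.88,-0.16,0],"finger_gap":0.094},
  {"pos":[0.8,-0.16,0],"finger_gap":0.094},
  {"pos":[0.64,-0.128,0],"finger_gap":0.094},
  {"pos":[0.296,0,0],"finger_gap":0.094},
])

```text
clock: 39.25
eef_pos: [0.5077, 0.3565, 0.2167]
ee_rot: [-2.218, -2.224, 0.0]
force: [1.0, -0.5, -0.3]
width: 0.0944
grip_force: 0.0
```

>>> advance([
  {"finger_gap":0.094},
  {"finger_gap":0.094},
])

```text
clock: 39.5
eef_pos: [0.5091, 0.3532, 0.2168]
ee_rot: [2.223, 2.219, -0.001]
force: [-0.7, 0.2, -0.4]
width: 0.094
grip_force: 0.0
```

```bash
python3 -c "
from h import *
to(.508,.3558,.074)"
```

```text
d world [-0.0011  0.0026 -0.1428] d tool [ 0.0027 -0.0011  0.1428] closing -0.002 tilt 0.05
```

Pick up yellow.

Scaled: 0.05 m is 0.8, 0.04 m is 0.64.

>>> advance([
  {"pos":[0.0288,-0.016,0.64],"finger_gap":0.094},
  {"pos":[0,0,0.8],"finger_gap":0.094},
  {"pos":[0,0,0.608],"finger_gap":0.094},
  {"pos":[0,0,0.2368],"finger_gap":0.094},
  {"finger_gap":0.094},
  {"finger_gap":0.06},
  {"finger_gap":0.052},
  {"finger_gap":0.04},
  {"finger_gap":0.04},
  {"finger_gap":0.04},
  {"finger_gap":0.04},
], clamp_n=20)

```text
clock: 40.88
eef_pos: [0.5076, 0.3565, 0.0742]
ee_rot: [2.221, 2.221, 0.001]
force: [1.1, 0.8, -0.1]
width: 0.0479
grip_force: 20.0
```

>>> advance([
  {"pos":[0,0,-0.32],"finger_gap":0.04},
  {"pos":[0,0,-0.64],"finger_gap":0.04},
  {"pos":[0,0,-0.8],"finger_gap":0.04},
  {"pos":[0,0,-0.8],"finger_gap":0.04},
  {"pos":[0,0,-0.48],"finger_gap":0.04},
  {"finger_gap":0.04},
  {"finger_gap":0.04},
])

```text
clock: 41.75
eef_pos: [0.5068, 0.356, 0.2614]
ee_rot: [-2.221, -2.221, 0.006]
force: [0.3, 0.1, -2.3]
width: 0.0479
grip_force: 20.0
```

```bash
python3 -c "
from h import *
to(.579,.023,.255)"
```

```text
d world [ 0.0722 -0.333  -0.0064] d tool [-0.333   0.0722  0.0068] closing 0.0 tilt 0.24
```

Scaled: -0.045 m is -0.72, -0.04 m is -0.64.

>>> advance([
  {"pos":[-0.32,0.048,0],"finger_gap":0.04},
  {"pos":[-0.64,0.112,0],"finger_gap":0.04},
  {"pos":[-0.72,0.16,0],"finger_gap":0.04},
  {"pos":[-0.72,0.16,0],"finger_gap":0.04},
  {"pos":[-0.72,0.16,0],"finger_gap":0.04},
  {"pos":[-0.72,0.16,0],"finger_gap":0.04},
  {"pos":[-0.64,0.16,0],"finger_gap":0.04},
  {"pos":[-0.48,0.128,0],"finger_gap":0.04},
  {"pos":[-0.288,0.056,0],"finger_gap":0.04},
  {"pos":[-0.096,0,0],"finger_gap":0.04},
  {"finger_gap":0.04},
  {"finger_gap":0.04},
])

```text
clock: 43.25
eef_pos: [0.5788, 0.0235, 0.2642]
ee_rot: [-2.22, -2.223, -0.001]
force: [-0.3, 0.4, -1.6]
width: 0.0477
grip_force: 20.0
```

```bash
python3 -c "
from h import *
to(.579,.023,.0868)"
```

```text
d world [ 0.0002 -0.0005 -0.1774] d tool [-0.0006  0.0002  0.1774] closing 0.001 tilt 0.03
```

Units first: shifts go in shares of 62.5 mm and turns go in shares of 90 degrees. So 0.05 m is 0.8, 0.045 m is 0.72.

>>> advance([
  {"pos":[-0.008,0,0.64],"finger_gap":0.04},
  {"pos":[0,0,0.8],"finger_gap":0.04},
  {"pos":[0,0,0.72],"finger_gap":0.04},
  {"pos":[0,0,0.4],"finger_gap":0.04},
  {"pos":[0,0,0.192],"finger_gap":0.04},
  {"pos":[0,0,0.088],"finger_gap":0.04},
  {"finger_gap":0.04},
  {"finger_gap":0.055},
  {"finger_gap":0.07},
  {"finger_gap":0.094},
  {"finger_gap":0.094},
  {"finger_gap":0.094},
])

```text
clock: 44.75
eef_pos: [0.579, 0.0219, 0.0866]
ee_rot: [2.221, 2.221, 0.0]
force: [-0.6, 0.3, -0.1]
width: 0.0913
grip_force: 0.0
```

>>> advance([
  {"pos":[0,0,-0.64],"finger_gap":0.094},
  {"pos":[0,0,-0.8],"finger_gap":0.094},
  {"pos":[0,0,-0.64],"finger_gap":0.094},
  {"pos":[0.48,-0.08,0],"finger_gap":0.094},
  {"pos":[0.64,-0.16,0],"finger_gap":0.094},
  {"pos":[0.8,-0.16,0],"finger_gap":0.094},
  {"pos":[0.8,-0.24,0],"finger_gap":0.094},
  {"pos":[0.64,-0.24,0],"finger_gap":0.094},
  {"pos":[0.48,-0.1408,0],"finger_gap":0.094},
  {"pos":[0.2832,0,0],"finger_gap":0.094},
  {"finger_gap":0.094},
  {"finger_gap":0.094},
])

```text
clock: 46.25
eef_pos: [0.5157, 0.2786, 0.2164]
ee_rot: [2.222, 2.22, -0.001]
force: [-0.8, 1.4, -0.4]
width: 0.0941
grip_force: 0.0
```

```bash
python3 -c "
from h import *
to(.5148,.2808,.074)"
```

```text
d world [-0.0009  0.0022 -0.1424] d tool [ 0.0023 -0.0009  0.1424] closing -0.001 tilt 0.04
```

Scaled: 0.05 m is 0.8, 0.04 m is 0.64.

>>> advance([
  {"pos":[0.0288,-0.016,0.64],"finger_gap":0.094},
  {"pos":[0,0,0.8],"finger_gap":0.094},
  {"pos":[0,0,0.608],"finger_gap":0.094},
  {"pos":[0,0,0.2304],"finger_gap":0.094},
  {"finger_gap":0.094},
  {"finger_gap":0.06},
  {"finger_gap":0.052},
  {"finger_gap":0.04},
  {"finger_gap":0.04},
  {"finger_gap":0.04},
  {"finger_gap":0.04},
], clamp_n=20)

```text
clock: 47.62
eef_pos: [0.5144, 0.2815, 0.0743]
ee_rot: [2.221, 2.221, 0.001]
force: [0.3, -1.0, 0.2]
width: 0.048
grip_force: 19.9
```

>>> advance([
  {"pos":[0,0,-0.32],"finger_gap":0.04},
  {"pos":[0,0,-0.64],"finger_gap":0.04},
  {"pos":[0,0,-0.8],"finger_gap":0.04},
  {"pos":[0,0,-0.8],"finger_gap":0.04},
  {"pos":[0,0,-0.48],"finger_gap":0.04},
  {"finger_gap":0.04},
  {"finger_gap":0.04},
])

```text
clock: 48.5
eef_pos: [0.5135, 0.2811, 0.2617]
ee_rot: [-2.22, -2.22, 0.005]
force: [1.2, 0.2, -1.3]
width: 0.0478
grip_force: 19.9
```

```bash
python3 -c "
from h import *
to(.579,.0988,.255)"
```

```text
d world [ 0.0655 -0.1823 -0.0067] d tool [-0.1823  0.0656  0.0068] closing -0.0 tilt 0.22
```

Scaled: -0.04 m is -0.64, -0.03 m is -0.48.

>>> advance([
  {"pos":[-0.24,0.08,0],"finger_gap":0.04},
  {"pos":[-0.48,0.16,0],"finger_gap":0.04},
  {"pos":[-0.64,0.24,0],"finger_gap":0.04},
  {"pos":[-0.64,0.24,0],"finger_gap":0.04},
  {"pos":[-0.48,0.192,0],"finger_gap":0.04},
  {"pos":[-0.32,0.12,0],"finger_gap":0.04},
  {"pos":[-0.12,0,0],"finger_gap":0.04},
  {"finger_gap":0.04},
  {"finger_gap":0.04},
  {"finger_gap":0.04},
])

```text
clock: 49.75
eef_pos: [0.5784, 0.0999, 0.2644]
ee_rot: [-2.22, -2.223, -0.001]
force: [-0.3, -0.8, -1.4]
width: 0.0478
grip_force: 19.9
```

```bash
python3 -c "
from h import *
to(.579,.0988,.0868)"
```

```text
d world [ 0.0006 -0.0011 -0.1776] d tool [-0.0011  0.0006  0.1776] closing 0.001 tilt 0.02
```

Scaled: 0.05 m is 0.8, 0.045 m is 0.72.

>>> advance([
  {"pos":[-0.016,0.008,0.64],"finger_gap":0.04},
  {"pos":[0,0,0.8],"finger_gap":0.04},
  {"pos":[0,0,0.72],"finger_gap":0.04},
  {"pos":[0,0,0.4],"finger_gap":0.04},
  {"pos":[0,0,0.192],"finger_gap":0.04},
  {"pos":[0,0,0.0896],"finger_gap":0.04},
  {"finger_gap":0.04},
  {"finger_gap":0.055},
  {"finger_gap":0.07},
  {"finger_gap":0.094},
  {"finger_gap":0.094},
  {"finger_gap":0.094},
])

```text
clock: 51.25
eef_pos: [0.5792, 0.0979, 0.0866]
ee_rot: [-2.221, -2.221, -0.0]
force: [-0.7, 0.1, -0.3]
width: 0.0914
grip_force: 0.0
```

>>> advance([
  {"pos":[0,0,-0.64],"finger_gap":0.094},
  {"pos":[0,0,-0.8],"finger_gap":0.094},
  {"pos":[0,0,-0.8],"finger_gap":0.094},
  {"pos":[0.48,-0.48,0],"finger_gap":0.094},
  {"pos":[0.64,-0.64,0],"finger_gap":0.094},
  {"pos":[0.64,-0.64,0],"finger_gap":0.094},
  {"pos":[0.48,-0.48,0],"finger_gap":0.094},
  {"finger_gap":0.094},
  {"finger_gap":0.094},
])

```text
clock: 52.38
eef_pos: [0.4395, 0.2376, 0.2266]
ee_rot: [2.221, 2.221, 0.0]
force: [-0.3, 0.4, -0.3]
width: 0.0941
grip_force: 0.0
```

```bash
sed -i 's/^    T=C\[(C\[...,2\]>.047.*$/    T=C[(C[...,2]>.095)\&(C[...,2]<.112)\&(np.hypot(C[...,0]-.487,C[...,1]+.376)<.05)]/' m.py; python3 m.py 3
```

```text
top cap red 181 [0.5807 0.0976] 0.0166 mean [0.5802 0.0972 0.1563]
   pad red 447 [0.5635 0.0982] [0.0865 0.064 ] 0.46
top cap yellow 182 [0.5792 0.022 ] 0.0163 mean [0.579  0.0219 0.1566]
   pad yellow 488 [0.5629 0.0224] [0.0887 0.0639] 0.55
top cap blue 178 [ 0.5798 -0.0534] 0.0164 mean [ 0.5798 -0.0536  0.1566]
   pad blue 454 [ 0.5612 -0.0524] [0.0886 0.0616] 0.35
   circle 0.0985 82 [0.579  0.0995] 0.0287 [0.564  0.0938 0.0182]
   circle 0.0225 81 [0.577  0.0235] 0.0277 [0.5617 0.024  0.0165]
   circle -0.0535 96 [ 0.577 -0.054] 0.0289 [ 0.5637 -0.0502  0.0176]
   jar 173 [ 0.4867 -0.3752] 0.0198 [ 0.4864 -0.3749  0.102 ]
   pan [ 0.4873 -0.3766] 0.0587 [ 0.4847 -0.3741  0.0591]
   beaker [0.6894 0.2773] 0.0338
scene cap red 310 [0.5809 0.0981] 0.0173 mean [0.5837 0.1007 0.1529]
   pad red 499 [0.5492 0.0815] [0.1004 0.1206] 89.33
scene cap yellow 286 [0.5833 0.0457] 0.0405 mean [0.5829 0.0258 0.1521]
   pad yellow 251 [0.5452 0.0011] [0.1602 0.0704] 26.38
scene cap blue 268 [ 0.5818 -0.0547] 0.0178 mean [ 0.5835 -0.0499  0.1517]
   pad blue 156 [ 0.5622 -0.0529] [0.0645 0.0914] 89.69
   circle 0.0985 86 [0.5799 0.0991] 0.0275 [0.5845 0.114  0.0165]
   circle 0.0225 80 [0.5793 0.023 ] 0.0272 [0.5831 0.0374 0.0169]
   circle -0.0535 51 [ 0.591  -0.0435] 0.0245 [ 0.5898 -0.0368  0.0159]
   jar 103 [ 0.4886 -0.3778] 0.0177 [ 0.4888 -0.3744  0.1012]
   pan [ 0.4868 -0.377 ] 0.0537 [ 0.4915 -0.3677  0.0581]
   beaker [0.6904 0.2766] 0.034
```

View pics/scene3.png

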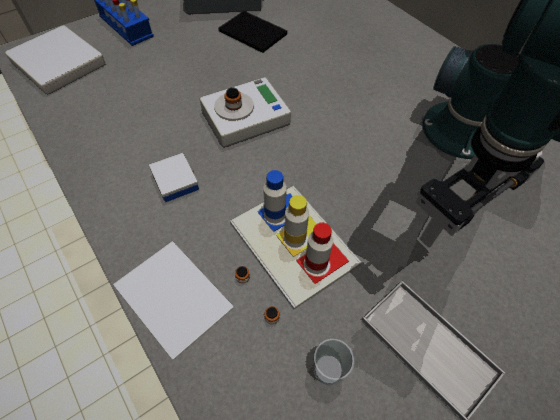

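The final picture shows each bottle on its matching circle within about 2 mm: blue (274,195), yellow (297,220), red (320,250). The jar is centred on the pan at (233,98), the beaker at (333,360) hasn't moved, and the arm is clear.

```bash
python3 -c "
from rig import robot
print(robot.job_done())"
```

```text
the job is handed in; nothing more can be done
None
```

The job is done and handed in at about 52 s: each bottle is back upright on its matching pad's circle, within about 2 mm, the amber jar is in the middle of the balance pan, and the beaker was not moved.

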